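# Set up the paint-straining stack

### The job

Set up the paint-straining stack, one piece at a time from the bottom up: stand the green glass jar in the middle of the cork mat, seat the white funnel in its mouth, then the blue (fine) sieve in the funnel, and last the yellow (coarse) sieve on the blue one. Each piece must sit fully home and upright and be let go before the next is added. Leave the amber jar and the black chuck key where they are.

Things in the scene. Friction and masses are not known exactly. Their poses are not given: they have to be found in the camera images.
- mat: Target: round flat cork mat, 96 mm across and 6 mm thick, fixed to the metal shelf. Origin at the centre of its underside (shelf level), z up.
- green_jar: Loose empty open jar of GREEN glass, a plain upright cylinder 62 mm across outside, 54 mm across inside, 75 mm tall, bottom 6 mm thick, about 200 g. Origin at the centre of its underside, z up along its axis.
- funnel: Loose white plastic jar funnel, 80 g, 74 mm tall, upright on its neck. Neck 44 mm across, 0 to 24 mm up; flat flange 68 mm across, 24 to 28 mm, its underside rests on the jar's rim; cone 48 to 64 mm across, 28 to 50 mm; straight rim band 64 mm outside, 57 mm inside, 50 to 74 mm. Origin: centre of underside, z up its axis. Seated, its origin is 51 mm above the jar's origin.
- blue_sieve: Loose BLUE plastic cup-shaped sieve, fine mesh, 90 g, 55 mm tall, upright. Foot 44 mm across, 0 to 10 mm up; flat flange 70 mm across, 10 to 13 mm, its underside rests on the rim below it; straight cup 60 mm across outside, 53 mm inside, 13 to 55 mm. Origin: centre of underside, z up its axis. Seated in the funnel, its origin is 64 mm above the funnel's origin.
- yellow_sieve: Loose YELLOW plastic cup-shaped sieve with coarse mesh, the same shape, size and mass as the blue one. Origin at the centre of the foot's underside, z up along its axis. Seated on the blue sieve, its origin lies 45 mm above the blue sieve's origin.
- amber_jar: Bystander, to be left alone: loose empty jar of AMBER (brown) glass, same shape and size as the green one. Origin at the centre of its underside, z up.
- chuck_key: Bystander, to be left alone: black plastic T-shaped drill chuck key lying flat, 95 mm long, 80 mm across its bar, 22 mm high. Origin at shelf level near its middle, x towards its steel tip.

How it is judged:
On the way, in this order (a step that is already met when the one before it is completed fails the run):
1. the green jar stands upright on the cork mat, let go (horizontal distance between green_jar and mat below 0.016 m and z of green_jar in the frame of mat between 0.002 and 0.01 m and angle between green_jar's own z axis and vertical below 0.1 rad and linear speed of green_jar below 0.02 m/s and contact force between green_jar and the fingers below 0.1 N), for 0.2 s.
2. the funnel is seated in the mouth of the green jar, let go (horizontal distance between funnel and green_jar below 0.01 m and z of funnel in the frame of green_jar between 0.047 and 0.055 m and angle between funnel's own z axis and vertical below 0.1 rad and linear speed of funnel below 0.02 m/s and contact force between funnel and the fingers below 0.1 N), for 0.2 s.
3. the blue sieve is seated in the funnel, let go (horizontal distance between blue_sieve and funnel below 0.01 m and z of blue_sieve in the frame of funnel between 0.06 and 0.068 m and angle between blue_sieve's own z axis and vertical below 0.1 rad and linear speed of blue_sieve below 0.02 m/s and contact force between blue_sieve and the fingers below 0.1 N), for 0.2 s.
4. the yellow sieve is seated on the blue sieve, let go (horizontal distance between yellow_sieve and blue_sieve below 0.01 m and z of yellow_sieve in the frame of blue_sieve between 0.041 and 0.049 m and angle between yellow_sieve's own z axis and vertical below 0.1 rad and linear speed of yellow_sieve below 0.02 m/s and contact force between yellow_sieve and the fingers below 0.1 N), for 0.2 s.
At the end, for the whole second after the job is handed in: The green jar stands on the cork mat (centres within 16 mm), the funnel is seated in the jar, the blue sieve in the funnel and the yellow sieve on the blue one (each within 10 mm sideways of the piece below and within 4 mm of its seated height), all within 0.1 rad of upright, at rest and released (all of step 1 and all of step 2 and all of step 3 and all of step 4 and angular speed of each of green_jar, funnel, blue_sieve, yellow_sieve below 0.2 rad/s); the robot touches nothing.
It fails at once if the amber jar is moved by more than 30 mm (distance of amber_jar from where it was at the start of the episode above 0.03 m).
It fails at once if the chuck key is moved by more than 30 mm (distance of chuck_key from where it was at the start of the episode above 0.03 m).
It also fails if it takes over 115 s, if anything falls off the work surface, if the arm or the gripper's body presses on something with over 40 N, if the wrist force passes 120 N, or if a joint passes its speed limit or range.

### The arm

A 7-joint arm with a two-finger parallel gripper is mounted at the origin on the work surface. World frame = base frame: x ahead of the robot, y to its left, z up, the work surface at z = 0. Lengths are in m, angles in rad, forces in N, time in s.
With the tool pointing down it reaches from about 0.4 to 0.875 m from the base axis. Payload 19.3 kg.
Tool frame: the origin (TCP) lies where the fingers leave the gripper's body, on its centre line; the fingertips stand bot.tip_reach ahead of it and the grasp point (between the pads) lies 54 mm ahead of it (bot.tip_reach is the distance from the TCP to the fingertips, in m); z points along the fingers, y is the line along which they close (so a half turn about z gives the same grasp; the last joint's range is limited). The gripper opens to 85 mm and grips with 20 to 120 N. Pads are 22 mm wide; open, the fingers measure 114 mm over their backs; the gripper's body (76 mm by 85 mm) begins 54 mm behind the grasp point. The pads swing forward as they close: fully open they stand 13 mm farther back than shut.
Start: joints at [1.045, 0.521, -0.036, 1.599, 0.021, 1.021, -0.113], TCP at [0.275, -0.561, 0.304] pointing down, gripper open.
Joint ranges: [-2.91, 2.91], [-0.3, 2.13], [-1.5, 1.42], [0.17, 2.43], [-1.26, 4.41], [0.16, 1.93], [-2.52, 2.52]. Speed limits (rad/s): [1.89, 1.89, 2.39, 2.39, 3.01, 3.01, 3.01].

### API

Orientations are given as [roll, pitch, yaw] about the fixed x, y, z axes, in that order (R = Rz(yaw) Ry(pitch) Rx(roll)).
In Python, from workcell import bot gives the robot as it stands. The module is installed in compiled form; this text tells all that it offers.
- The arm moves only by the shell command python3 -m jog 'ROWS' [FORCE]. ROWS is JSON, a list that holds one entry, the list of rows, each a list of 7 numbers: the shift along the tool's x, y, z in mm, then the turn, a rotation vector about the tool's x, y, z in rad, then the opening, from 0 (shut) to 1 (fully open). In form: [[[tx, ty, tz, wx, wy, wz, fingers], ...]]. A call has 1 to 5 rows; each row shifts and turns the commanded pose from where the row before left it, along the tool's axes as they then stand; what a row does not reach is not made up. A row lasts 1/10 s, in which the tool goes at most 50 mm and 8.59 degrees, less where a joint would pass 70% of its speed; a pose out of reach is approached as far as the arm can. A call is refused whole if a number of a shift passes 50 or a number of a turn 0.15, either way. A call with a gripper value outside its range is refused whole. The fingers move at their own pace and stop on an object; FORCE is the grip in N (left out, the last holds). Time passes only in rows, so rows that do not move let the fingers close. It gives the time, the measured TCP pose, the force, the opening and the grip force at its end, in the units of the state.
- bot.observe(): the state, without advancing time (a new reading comes with each control period).
- bot.grab_frame(name): name is "scene" or "top"; returns a dict with "img" (480x640x3 uint8, red, green, blue), "intrinsics" (3x3 intrinsics, pixels), "R" (3x3) and "t" (3): a world point X has camera coordinates R X + t. Camera axes: x right, y down, z forward; pixel columns grow to the right and rows downward; lengths in m; the calibration is good to about 2 mm. A picture is of the moment at which its call begins. There is no depth.
- bot.job_done(): hands the job in; it is judged then, once.
Trained networks look in a picture, given as the dict that the camera call returned (one of the last four; its "shot" number tells which), for a name from the list of things; names that differ only in an ending like _2 or _b are one class to them, and where a whole thing is asked for, a point or a joint stands for the part that bears it (a point fixed in the world has none). Each returns a list of dicts, best first, with "conf" (0 to 1); they miss things now and then, are a little off and sometimes report something else, mostly with a low value. They report only what shows in the picture. A call takes as long as a camera call.
- bot.trace(query, picture): "region" (480x640 bool, what is visible of it).
- bot.spot_point(query, picture): "xyz" ([x, y, z] in m, in world coordinates, good to about 4 mm: a listed point, or the origin of a listed thing).
The state is a dict: "clock": time; "qpos": joint angles; "qd": joint speeds; "joint_efforts": joint torques, N m; "position": TCP position; "tool_rot": TCP orientation; "force": force on the tool from outside, world axes, zero at the start; "moment": the same for the moment, N m; "grip_width": finger opening in m; "finger_force": force on a finger pad.
Only numpy, scipy, OpenCV 4.12 (cv2) and the standard library are available. Lean on these libraries where they do the work, as an engineer would, in place of code of your own. Each camera call takes 0.05 s, during which the arm holds its last target. There are 200 camera calls.

## Working session

There is one attempt and no reset: what is moved stays moved. The work goes in short steps, Python scripts to look and compute and a shell command to move; the robot and the scene stay as the last step left them, time stands still between calls to the robot, and variables do not carry over. Pictures are saved under pics/ and viewed, at most 14 in all, crops included, and the job is handed in when it is done.

```bash
mkdir -p pics
cat > h.py <<'E'
import numpy as np, cv2
from workcell import bot
N=['mat','green_jar','funnel','blue_sieve','yellow_sieve','amber_jar','chuck_key']
def snap(cam,fn=None):
    p=bot.grab_frame(cam)
    if fn: cv2.imwrite('pics/'+fn,p['img'][:,:,::-1])
    return p
def proj(p,X):
    c=p['R']@np.array(X)+p['t']; u=p['intrinsics']@c; return u[:2]/u[2]
E
python3 - <<'E'
from h import *
s=bot.observe(); print({k:np.round(v,3).tolist() for k,v in s.items()}, bot.tip_reach)
for cam in('scene','top'):
    p=snap(cam,cam+'0.png'); print(cam, 'campos',np.round(-p['R'].T@p['t'],3))
    for n in N:
        r=bot.spot_point(n,p)
        print(n,[(np.round(q['xyz'],4).tolist(),round(q['conf'],2)) for q in r[:2]])
E
```

```text
{'clock': 0.0, 'qpos': [1.045, 0.522, -0.036, 1.6, 0.021, 1.021, -0.113], 'qd': [-0.0, 0.0, -0.0, -0.001, 0.0, 0.001, 0.001], 'joint_efforts': [-0.0, -92.709, 1.98, -36.994, 0.018, 0.008, -0.0], 'position': [0.275, -0.561, 0.303], 'tool_rot': [-3.14, 0.0, 0.456], 'force': [-0.252, -0.107, 0.271], 'moment': [-0.01, 0.006, -0.025], 'finger_force': 0.0, 'grip_width': 0.086} 0.0726
scene campos [ 1.065 -0.437  0.593]
mat [([0.6604, -0.0073, 0.0039], 0.68), ([0.4568, 0.1038, 0.0061], 0.64)]
green_jar [([0.6603, 0.2028, -0.0046], 0.67), ([0.6487, -0.2081, 0.0017], 0.4)]
funnel [([0.4907, 0.3399, -0.0012], 0.91), ([0.6507, -0.2117, 0.002], 0.19)]
blue_sieve [([0.4601, -0.0906, 0.0017], 0.78)]
yellow_sieve [([0.6635, -0.0055, 0.0039], 0.64)]
amber_jar []
chuck_key [([0.6493, -0.2106, 0.0008], 0.85)]
top campos [0.453 0.024 1.   ]
mat [([0.4534, 0.1052, 0.0033], 0.75)]
green_jar [([0.6604, 0.2047, -0.0035], 0.82)]
funnel [([0.4909, 0.3438, -0.0001], 0.62)]
blue_sieve [([0.4689, -0.0957, 0.0], 0.65)]
yellow_sieve [([0.6625, -0.0049, -0.0013], 0.59)]
amber_jar [([0.4718, -0.3193, 0.0004], 0.93)]
chuck_key [([0.6489, -0.2058, 0.0041], 0.84)]
```

View pics/top0.png

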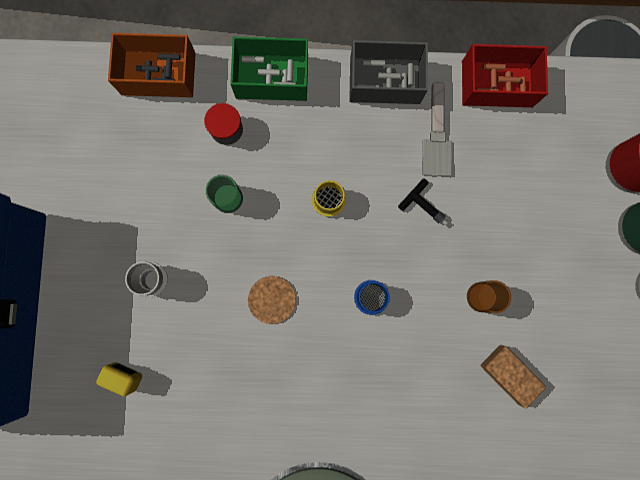

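View pics/scene0.png

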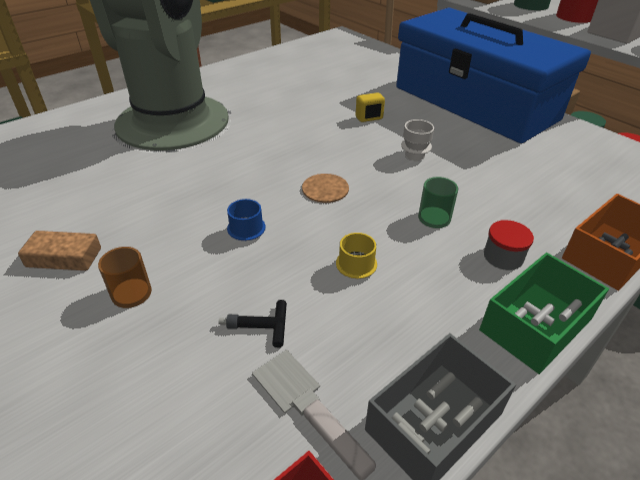

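Top view: the mat is at pixel (272,300), green jar (224,194), funnel (145,279), blue sieve (372,297), yellow sieve (329,198), amber jar (489,297) and key (425,203). The scene view agrees. The "mat" report at (0.66,-0.007) is really the yellow sieve. I'll refine positions by fitting silhouettes.

```bash
cat >> h.py <<'E'
from scipy.optimize import minimize
PR={'mat':[(48,0),(48,6)],'green_jar':[(31,0),(31,75)],'amber_jar':[(31,0),(31,75)],
'funnel':[(22,0),(22,24),(34,24),(34,28),(24,28),(32,50),(32,74)],
'blue_sieve':[(22,0),(22,10),(35,10),(35,13),(30,13),(30,55)]}
PR['yellow_sieve']=PR['blue_sieve']
A=np.linspace(0,2*np.pi,48,endpoint=False)
def sil(p,n,x,y,z):
    m=np.zeros((480*4,640*4),np.uint8)
    K=p['intrinsics']
    def ring(r,h):
        X=np.c_[x+r*np.cos(A),y+r*np.sin(A),0*A+z+h]
        c=X@p['R'].T+p['t']; u=c@K.T; return (u[:,:2]/u[:,2:]+.5)*4
    P=PR[n]
    for a,b in zip(P[:-1],P[1:]):
        pts=np.r_[ring(a[0]/1e3,a[1]/1e3),ring(b[0]/1e3,b[1]/1e3)].astype(np.float32)
        cv2.fillConvexPoly(m,cv2.convexHull(pts).astype(np.int32),255)
    return cv2.resize(m,(640,480),interpolation=cv2.INTER_AREA)/255.
def locate(n,x0,pics,z=0.0):
    T=[]
    for p in pics:
        uv=proj(p,[x0[0],x0[1],z+.03])
        for r in bot.trace(n,p):
            g=r['region'].astype(float); yy,xx=np.nonzero(g)
            if len(xx) and np.hypot(np.median(xx)-uv[0],np.median(yy)-uv[1])<25: T.append((p,g)); break
    f=lambda v,T:sum(np.abs(sil(p,n,v[0],v[1],z)-g).sum()/g.sum() for p,g in T)
    out=[]
    for S in [T]+([[t] for t in T] if len(T)>1 else []):
        s=np.array([[0,0],[.008,0],[0,.008]])+x0
        r=minimize(f,x0,args=(S,),method='Nelder-Mead',options=dict(initial_simplex=s,xatol=2e-4,fatol=1e-4))
        out.append((np.round(r.x,4).tolist(),round(r.fun/len(S),3)))
    return out
E
python3 - <<'E'
from h import *
ps=[snap('scene'),snap('top')]
for n,x in dict(mat=(.455,.1045),green_jar=(.66,.204),funnel=(.491,.342),blue_sieve=(.465,-.093),yellow_sieve=(.663,-.005)).items(): print(n,locate(n,np.array(x),ps))
E
```

```text
mat [([0.4564, 0.1031], np.float64(0.042)), ([0.4559, 0.1033], np.float64(0.042)), ([0.4568, 0.1031], np.float64(0.036))]
green_jar [([0.6612, 0.1994], np.float64(0.056)), ([0.6604, 0.2005], np.float64(0.031)), ([0.6622, 0.1994], np.float64(0.066))]
funnel [([0.4905, 0.3403], np.float64(0.112)), ([0.4889, 0.3403], np.float64(0.049)), ([0.4906, 0.3406], np.float64(0.159))]
blue_sieve [([0.4663, -0.0954], np.float64(0.056)), ([0.4638, -0.0953], np.float64(0.063)), ([0.4668, -0.095], np.float64(0.029))]
yellow_sieve [([0.6612, -0.0062], np.float64(0.056)), ([0.6605, -0.0062], np.float64(0.059)), ([0.6621, -0.0062], np.float64(0.042))]
```

```bash
J="python3 -m jog"; $J '[[[0,0,-40,0,0,-0.14,1],[0,0,-20,0,0,-0.14,1],[0,0,0,0,0,-0.14,1],[0,0,0,0,0,-0.14,1],[0,0,0,0,0,-0.14,1]]]' 40; $J '[[[0,0,0,0,0,-0.14,1],[0,0,0,0,0,-0.14,1],[0,0,0,0,0,-0.135,1],[0,0,0,0,0,0,1]]]'
```

```text
clock: 1.9
position: [0.2751, -0.5612, 0.3641]
tool_rot: [3.141, 0.0, 1.161]
force: [-1.1, 0.7, -0.3]
grip_width: 0.0855
finger_force: 0.0
clock: 2.3
position: [0.2749, -0.5613, 0.3639]
tool_rot: [3.142, -0.0, 1.573]
force: [0.3, 0.1, 0.2]
grip_width: 0.0854
finger_force: 0.0
```

```bash
J="python3 -m jog"; $J '[[[38,19.3,0,0,0,0,1],[38,19.3,0,0,0,0,1],[38,19.3,0,0,0,0,1],[38,19.3,0,0,0,0,1],[38,19.3,0,0,0,0,1]]]'|sed -n 2,3p; $J '[[[38,19.3,0,0,0,0,1],[38,19.3,0,0,0,0,1],[38,19.3,0,0,0,0,1],[38,19.3,0,0,0,0,1],[38,19.3,0,0,0,0,1]]]'|sed -n 2,3p;$J '[[[38,19.3,0,0,0,0,1],[38,19.3,0,0,0,0,1],[38,19.3,0,0,0,0,1],[38,19.3,0,0,0,0,1],[38,19.3,0,0,0,0,1]]]'|sed -n 2,3p;$J '[[[38,19.3,0,0,0,0,1],[38,19.3,0,0,0,0,1],[38,19.3,0,0,0,0,1],[38,19.3,0,0,0,0,1],[38,19.3,0,0,0,0,1]]]'|sed -n 1,3p
```

```text
position: [0.3721, -0.3697, 0.3641]
tool_rot: [3.141, 0.0, 1.566]
position: [0.4686, -0.1796, 0.3641]
tool_rot: [3.141, 0.0, 1.566]
position: [0.5652, 0.0103, 0.364]
tool_rot: [3.141, 0.0, 1.566]
clock: 4.3
position: [0.6617, 0.2004, 0.3638]
tool_rot: [-3.142, 0.0, 1.566]
```

```bash
J="python3 -m jog"; $J '[[[0,0,45,0,0,0,1],[0,0,45,0,0,0,1],[0,0,45,0,0,0,1],[0,0,45,0,0,0,1],[0,0,45,0,0,0,1]]]'|sed -n 2,4p; $J '[[[-1,0,25,0,0,0,1],[0,0,15,0,0,0,1],[0,0,0,0,0,0,0],[0,0,0,0,0,0,0],[0,0,0,0,0,0,0]]]' 50;  $J '[[[0,0,0,0,0,0,0],[0,0,0,0,0,0,0],[0,0,0,0,0,0,0]]]'
```

```text
position: [0.661, 0.1986, 0.1372]
tool_rot: [3.141, 0.0, 1.566]
force: [1.3, 0.1, -0.7]
clock: 5.3
position: [0.6619, 0.1981, 0.1007]
tool_rot: [3.139, -0.001, 1.57]
force: [-0.2, -0.3, -3.0]
grip_width: 0.0608
finger_force: 54.5
clock: 5.6
position: [0.6617, 0.1979, 0.1001]
tool_rot: [3.14, -0.0, 1.57]
force: [-0.9, -1.4, 7.8]
grip_width: 0.0612
finger_force: 55.2
```

```bash
J="python3 -m jog"; $J '[[[0,0,-15,0,0,0,0],[0,0,-30,0,0,0,0],[0,0,-15,0,0,0,0],[-8,-17,0,0,0,0,0],[-16,-34,0,0,0,0,0]]]'|sed -n 2,6p; $J '[[[-16,-34,0,0,0,0,0],[-16,-34,0,0,0,0,0],[-16,-34,0,0,0,0,0],[-16,-34,0,0,0,0,0],[-8,-18,0,0,0,0,0]]]'
python3 - <<'E'
from h import *
ps=[snap('scene','s1.png'),snap('top')]
s=bot.observe();print(s['position'],s['grip_width'])
print(locate('green_jar',np.array([.457,.104]),ps,.06)); print([bot.spot_point('green_jar',p)[:1] for p in ps])
E
```

```text
position: [0.6108, 0.1745, 0.1599]
tool_rot: [3.139, -0.002, 1.571]
force: [-0.3, 0.3, -3.2]
grip_width: 0.0609
finger_force: 55.3
clock: 6.6
position: [0.4538, 0.1003, 0.1595]
tool_rot: [-3.141, 0.001, 1.57]
force: [0.5, 0.5, -1.7]
grip_width: 0.0607
finger_force: 55.3
[0.45429556 0.10043607 0.15959002] 0.06086365982732816
[([0.4546, 0.0993], np.float64(0.377))]
[[{'xyz': [0.4526, 0.1044, 0.0566], 'conf': 0.89}], [{'xyz': [0.4683, -0.0939, -0.0005], 'conf': 0.54}]]
```

View pics/s1.png

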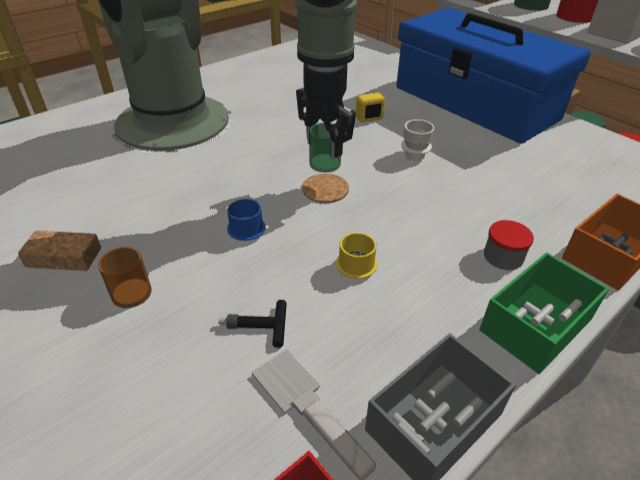

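The jar is held upright at (325,145), right above the mat at (325,187).

```bash
J="python3 -m jog"; $J '[[[1,2,20,0,0,0,0],[0,0,20,0,0,0,0],[0,0,8,0,0,0,0],[0,0,3,0,0,0,0],[0,0,2.5,0,0,0,0]]]'; $J '[[[0,0,0,0,0,0,0],[0,0,0,0,0,0,0.85],[0,0,0,0,0,0,0.9],[0,0,0,0,0,0,1]]]';  $J '[[[0,0,-20,0,0,0,1],[0,0,-45,0,0,0,1],[0,0,-45,0,0,0,1],[0,0,-45,0,0,0,1]]]'
python3 - <<'E'
from h import *
ps=[snap('scene'),snap('top')]
print(locate('green_jar',np.array([.457,.104]),ps,.006)); print([bot.spot_point('green_jar',p)[:1] for p in ps])
E
```

```text
clock: 7.4
position: [0.4584, 0.1031, 0.1058]
tool_rot: [3.141, -0.0, 1.571]
force: [-16.9, -3.2, 69.4]
grip_width: 0.0614
finger_force: 61.3
clock: 7.8
position: [0.4584, 0.1028, 0.1057]
tool_rot: [3.141, -0.0, 1.571]
force: [-0.2, -0.5, 0.9]
grip_width: 0.0852
finger_force: 0.0
clock: 8.2
position: [0.4577, 0.1028, 0.2622]
tool_rot: [-3.141, -0.0, 1.571]
force: [0.6, 0.8, 1.3]
grip_width: 0.0853
finger_force: 0.0
[([0.4601, 0.1047], np.float64(0.031))]
[[{'xyz': [0.462, 0.1108, 0.0016], 'conf': 0.67}], []]
```

```bash
J="python3 -m jog"; $J '[[[47.5,6.5,0,0,0,0,1],[47.5,6.5,0,0,0,0,1],[47.5,6.5,0,0,0,0,1],[47.5,6.5,0,0,0,0,1],[47.5,6.5,0,0,0,0,1]]]'
python3 - <<'E'
from h import *
ps=[snap('scene'),snap('top')]
print(locate('green_jar',np.array([.457,.104]),ps,.006)); print(bot.observe()['position'])
E
$J '[[[0,0,45,0,0,0,1],[0,0,45,0,0,0,1],[0,0,35,0,0,0,1],[0,0,21,0,0,0,1],[0,0,0,0,0,0,1]]]'|sed -n 2,4p;  $J '[[[0,0,0,0,0,0,0],[0,0,0,0,0,0,0],[0,0,0,0,0,0,0],[0,0,0,0,0,0,0],[0,0,0,0,0,0,0]]]' 40
```

```text
clock: 9.0
position: [0.4902, 0.3421, 0.2588]
tool_rot: [-3.14, 0.001, 1.571]
force: [1.2, -1.2, 1.9]
grip_width: 0.0853
finger_force: 0.0
[([0.4593, 0.1054], np.float64(0.064)), ([0.4578, 0.1061], np.float64(0.064)), ([0.4601, 0.106], np.float64(0.039))]
[0.48966742 0.34124819 0.25851939]
position: [0.4895, 0.3381, 0.1112]
tool_rot: [-3.137, 0.004, 1.57]
force: [0.2, -0.1, 0.4]
clock: 10.2
position: [0.4911, 0.3405, 0.1159]
tool_rot: [3.14, -0.001, 1.57]
force: [-2.3, -1.4, 9.7]
grip_width: 0.0629
finger_force: 44.5
```

```bash
J="python3 -m jog"; $J '[[[0,0,-20,0,0,0,0],[0,0,-45,0,0,0,0],[0,0,-45,0,0,0,0],[-20,-3,0,0,0,0,0],[-40,-5.5,0,0,0,0,0]]]'|sed -n 2,6p; $J '[[[-45,-6,0,0,0,0,0],[-45,-6,0,0,0,0,0],[-40,-5,0,0,0,0,0],[-30,-4.5,0,0,0,0,0],[-15,-2,0,0,0,0,0]]]' >/dev/null;$J '[[[0,0,0,0,0,0,0],[0,0,0,0,0,0,0]]]';  python3 - <<'E'
from h import *
ps=[snap('scene','s2.png'),snap('top')]
print(bot.observe()['position'])
cv2.imwrite('pics/s2.png',cv2.resize(ps[0]['img'][60:230,240:440,::-1],None,fx=3,fy=3))
E
```

```text
position: [0.4822, 0.2821, 0.2266]
tool_rot: [3.138, -0.003, 1.573]
force: [2.0, -1.3, -1.8]
grip_width: 0.0633
finger_force: 44.5
clock: 11.4
position: [0.4589, 0.1055, 0.225]
tool_rot: [3.14, -0.0, 1.57]
force: [0.2, 0.5, -0.6]
grip_width: 0.063
finger_force: 44.6
[0.458817   0.10628925 0.22474626]
```

View pics/s2.png

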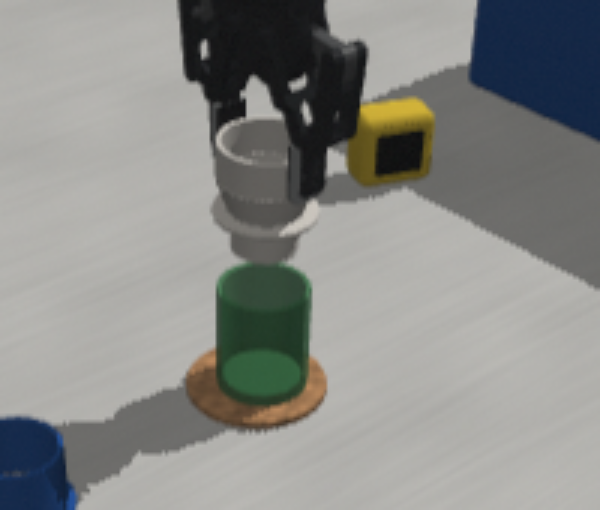

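The funnel (crop 265,190) is centred over the jar mouth (264,285), upright.

```bash
J="python3 -m jog"; $J '[[[0,0,20,0,0,0,0],[0,0,15,0,0,0,0],[0,0,10,0,0,0,0],[0,0,4,0,0,0,0],[0,0,1,0,0,0,0]]]'; $J '[[[0,0,0,0,0,0,0]]]'
```

```text
clock: 12.0
position: [0.4586, 0.1058, 0.1743]
tool_rot: [-3.141, -0.0, 1.571]
force: [0.6, 0.7, -1.0]
grip_width: 0.0631
finger_force: 44.6
clock: 12.1
position: [0.4587, 0.1056, 0.1747]
tool_rot: [3.141, -0.0, 1.571]
force: [-0.2, -0.6, -1.9]
grip_width: 0.0633
finger_force: 44.6
```

```bash
J="python3 -m jog"; $J '[[[0,0,0.8,0,0,0,0],[0,0,0,0,0,0,0]]]'|sed -n 2,4p; $J '[[[0,0,0.5,0,0,0,0],[0,0,0,0,0,0,0]]]'|sed -n 2,4p
```

```text
position: [0.4588, 0.1053, 0.1739]
tool_rot: [3.141, -0.0, 1.571]
force: [1.0, -0.2, -0.7]
position: [0.4587, 0.1053, 0.1732]
tool_rot: [3.141, -0.0, 1.571]
force: [0.2, 0.6, -1.7]
```

```bash
J="python3 -m jog"; $J '[[[0,0,0.5,0,0,0,0],[0,0,0,0,0,0,0.85],[0,0,0,0,0,0,1],[0,0,0,0,0,0,1]]]'|sed -n 2,6p; $J '[[[0,0,-20,0,0,0,1],[0,0,-45,0,0,0,1],[0,0,-35,0,0,0,1],[-20,0,0,0,0,0,1],[-40,2,0,0,0,0,1]]]'>/dev/null; $J '[[[-45,2,0,0,0,0,1],[-45,2,0,0,0,0,1],[-50,1.5,0,0,0,0,1],[0,0,0,0,0,0,1]]]';python3 - <<'E'
from h import *
ps=[snap('scene','s3.png'),snap('top')]
cv2.imwrite('pics/s3.png',cv2.resize(ps[0]['img'][60:260,200:440,::-1],None,fx=2.5,fy=2.5))
print(bot.observe()['position'])
print(locate('funnel',np.array([.459,.105]),ps,.057),[bot.spot_point('funnel',p)[:1] for p in ps])
E
```

```text
position: [0.4586, 0.1053, 0.1726]
tool_rot: [-3.141, -0.0, 1.571]
force: [-0.4, -0.2, 0.2]
grip_width: 0.0855
finger_force: 0.0
clock: 13.8
position: [0.4655, -0.1009, 0.2722]
tool_rot: [-3.141, 0.002, 1.563]
force: [0.0, 2.2, 0.3]
grip_width: 0.0854
finger_force: 0.0
[ 0.46588877 -0.09566616  0.2724461 ]
[([0.4588, 0.105], np.float64(0.323)), ([0.4591, 0.1044], np.float64(0.151)), ([0.4594, 0.1052], np.float64(0.49))] [[{'xyz': [0.456, 0.1044, 0.0607], 'conf': 0.89}], [{'xyz': [0.4626, 0.1071, 0.0589], 'conf': 0.94}]]
```

View pics/s3.png

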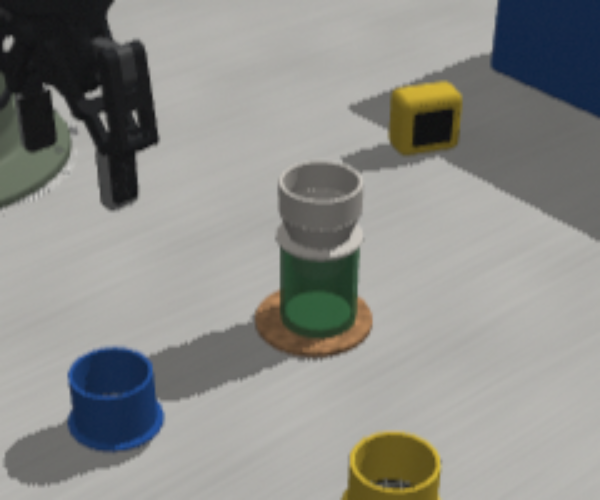

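The funnel is seated upright on the jar (crop 320,210). The arm is over the blue sieve (115,395).

```bash
J="python3 -m jog"; $J '[[[0,0,45,0,0,0,1],[0,0,45,0,0,0,1],[0,0,45,0,0,0,1],[0,0,30,0,0,0,1],[0,0,15,0,0,0,1]]]'|sed -n 2,4p;  $J '[[[0,0,0,0,0,0,1],[0,0,0,0,0,0,0],[0,0,0,0,0,0,0],[0,0,0,0,0,0,0],[0,0,0,0,0,0,0]]]' 40;  $J '[[[0,0,0,0,0,0,0]]]'|sed -n 2,6p
```

```text
position: [0.4652, -0.0933, 0.0902]
tool_rot: [-3.139, -0.001, 1.573]
force: [-0.1, 0.0, 0.7]
clock: 15.1
position: [0.4666, -0.0945, 0.094]
tool_rot: [3.14, 0.0, 1.571]
force: [-2.2, 3.9, 9.1]
grip_width: 0.0596
finger_force: 41.0
position: [0.4666, -0.0945, 0.0941]
tool_rot: [3.14, 0.0, 1.571]
force: [-3.0, 3.2, 8.7]
grip_width: 0.0602
finger_force: 41.0
```

```bash
J="python3 -m jog"; $J '[[[0,0,-20,0,0,0,0],[0,0,-45,0,0,0,0],[0,0,-45,0,0,0,0],[0,0,-40,0,0,0,0],[0,0,-15,0,0,0,0]]]'|sed -n 2,6p; $J '[[[20,-0.8,0,0,0,0,0],[40,-1.5,0,0,0,0,0],[45,-2,0,0,0,0,0],[45,-2,0,0,0,0,0],[35,-1,0,0,0,0,0]]]' >/dev/null;$J '[[[15,-0.5,0,0,0,0,0],[0,0,0,0,0,0,0],[0,0,0,0,0,0,0]]]';  python3 - <<'E'
from h import *
ps=[snap('scene','s4.png'),snap('top')]
print(bot.observe()['position'])
cv2.imwrite('pics/s4.png',cv2.resize(ps[0]['img'][40:230,240:440,::-1],None,fx=3,fy=3))
E
```

```text
position: [0.4669, -0.0947, 0.2622]
tool_rot: [3.136, 0.002, 1.571]
force: [0.5, -0.2, -1.6]
grip_width: 0.06
finger_force: 43.9
clock: 16.5
position: [0.4583, 0.1049, 0.2582]
tool_rot: [3.141, 0.0, 1.571]
force: [-0.3, -0.2, -1.3]
grip_width: 0.0596
finger_force: 43.9
[0.45839515 0.10420476 0.25797954]
```

View pics/s4.png

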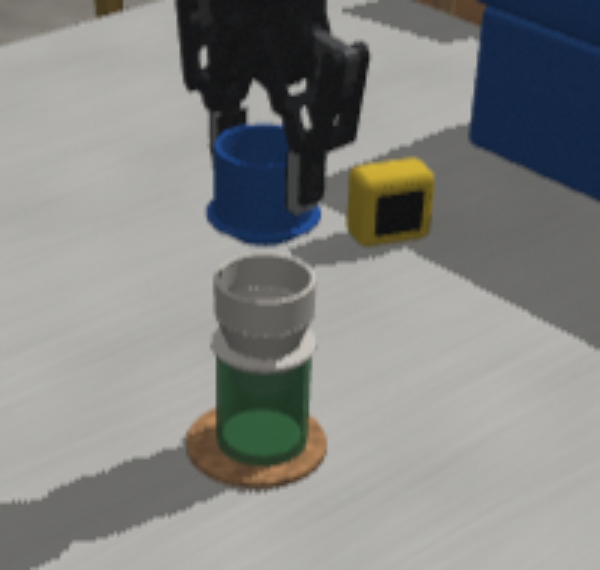

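The blue sieve (crop 263,190) is centred over the funnel mouth (264,285).

```bash
J="python3 -m jog"; $J '[[[1,0,18,0,0,0,0],[0,0,12,0,0,0,0],[0,0,8,0,0,0,0],[0,0,2.5,0,0,0,0],[0,0,0,0,0,0,0]]]'; $J '[[[0,0,0.6,0,0,0,0],[0,0,0,0,0,0,0]]]'|sed -n 2,4p;$J '[[[0,0,0.6,0,0,0,0],[0,0,0,0,0,0,0]]]'|sed -n 2,4p
```

```text
clock: 17.1
position: [0.4583, 0.1062, 0.217]
tool_rot: [-3.141, 0.0, 1.571]
force: [-1.4, 0.8, -1.5]
grip_width: 0.0598
finger_force: 43.9
position: [0.4584, 0.1063, 0.2168]
tool_rot: [3.141, -0.0, 1.571]
force: [-0.7, -0.2, -0.9]
position: [0.4584, 0.1063, 0.216]
tool_rot: [3.141, -0.0, 1.571]
force: [0.1, 0.1, -1.0]
```

```bash
J="python3 -m jog"; $J '[[[0,0,0.6,0,0,0,0],[0,0,0,0,0,0,0]]]'|sed -n 2,4p;$J '[[[0,0,0.5,0,0,0,0],[0,0,0,0,0,0,0]]]'|sed -n 2,4p
```

```text
position: [0.4583, 0.1063, 0.2153]
tool_rot: [-3.142, -0.0, 1.571]
force: [-0.2, 0.2, -1.9]
position: [0.4584, 0.1064, 0.2151]
tool_rot: [3.141, 0.0, 1.571]
force: [-1.2, -0.8, 7.2]
```

```bash
J="python3 -m jog"; $J '[[[0,0,0,0,0,0,0.85],[0,0,0,0,0,0,1],[0,0,0,0,0,0,1]]]'|sed -n 2,6p; $J '[[[0,0,-20,0,0,0,1],[0,0,-40,0,0,0,1],[0,0,-20,0,0,0,1],[-12.5,20,0,0,0,0,1],[-20,40,0,0,0,0,1]]]'>/dev/null; $J '[[[-20,40,0,0,0,0,1],[-20,40,0,0,0,0,1],[-20,40,0,0,0,0,1],[-20,23,0,0,0,0,1],[0,0,0,0,0,0,1]]]';python3 - <<'E'
from h import *
ps=[snap('scene','s5.png'),snap('top')]
cv2.imwrite('pics/s5.png',cv2.resize(ps[0]['img'][60:290,220:440,::-1],None,fx=2.5,fy=2.5))
print(bot.observe()['position'])
print(locate('blue_sieve',np.array([.459,.105]),ps,.121),locate('green_jar',np.array([.459,.105]),ps,.006))
for n in ('yellow_sieve','amber_jar'): print([np.round(r['xyz'],3) for p in ps for r in bot.spot_point(n,p)[:1]])
E
```

```text
position: [0.4583, 0.1063, 0.2148]
tool_rot: [-3.142, -0.0, 1.571]
force: [-0.2, 0.3, -0.2]
grip_width: 0.0854
finger_force: 0.0
clock: 19.2
position: [0.6633, -0.0096, 0.2935]
tool_rot: [-3.141, 0.001, 1.567]
force: [-0.3, -1.0, -0.6]
grip_width: 0.0854
finger_force: 0.0
[ 0.66118607 -0.00623946  0.29413984]
[([0.4588, 0.1047], np.float64(0.299)), ([0.4557, 0.1038], np.float64(0.544)), ([0.4594, 0.1055], np.float64(0.025))] [([0.4729, 0.0886], np.float64(1.152)), ([0.4577, 0.1058], np.float64(0.524)), ([0.4531, 0.0758], np.float64(1.41))]
[array([ 0.662, -0.007,  0.001]), array([ 0.66 , -0.008, -0.001])]
[array([ 0.476, -0.32 ,  0.001])]
```

View pics/s5.png

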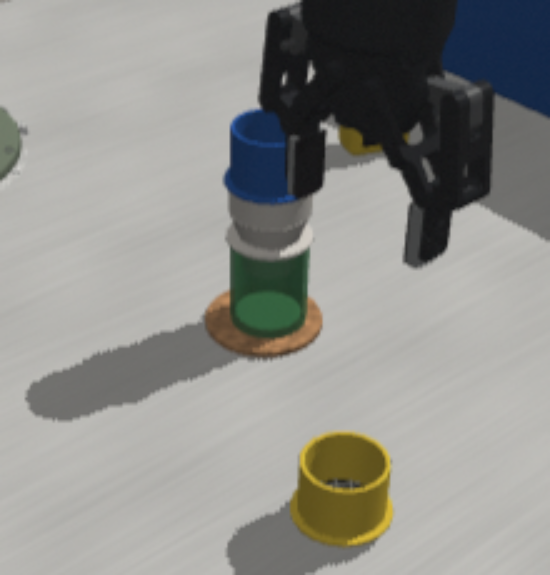

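The blue sieve is seated level on the funnel (crop 268,155). Next is the yellow sieve (340,487).

```bash
J="python3 -m jog"; $J '[[[0,0,45,0,0,0,1],[0,0,45,0,0,0,1],[0,0,45,0,0,0,1],[0,0,40,0,0,0,1],[0,0,20,0,0,0,1]]]'|sed -n 2,4p;  $J '[[[0,0,7,0,0,0,1],[0,0,0,0,0,0,1],[0,0,0,0,0,0,0],[0,0,0,0,0,0,0],[0,0,0,0,0,0,0]]]' 40;  $J '[[[0,0,0,0,0,0,0],[0,0,0,0,0,0,0]]]'|sed -n 2,6p
```

```text
position: [0.6598, -0.0062, 0.0963]
tool_rot: [-3.138, 0.0, 1.571]
force: [0.3, 0.3, -0.4]
clock: 20.7
position: [0.6621, -0.0062, 0.0948]
tool_rot: [3.139, 0.0, 1.57]
force: [-3.4, 1.2, 9.9]
grip_width: 0.0595
finger_force: 41.2
position: [0.6621, -0.0062, 0.0948]
tool_rot: [3.139, 0.0, 1.57]
force: [-2.5, 0.1, 9.5]
grip_width: 0.0599
finger_force: 41.3
```

```bash
J="python3 -m jog"; $J '[[[0,0,-20,0,0,0,0],[0,0,-45,0,0,0,0],[0,0,-45,0,0,0,0],[0,0,-45,0,0,0,0],[0,0,-40,0,0,0,0]]]'|sed -n 2,6p; $J '[[[0,0,-20,0,0,0,0],[12,-20,0,0,0,0,0],[20,-38,0,0,0,0,0],[22,-40,0,0,0,0,0],[22,-40,0,0,0,0,0]]]' >/dev/null;$J '[[[20,-38,0,0,0,0,0],[12,-20,0,0,0,0,0],[4,-7,0,0,0,0,0],[0,0,0,0,0,0,0],[0,0,0,0,0,0,0]]]';  python3 - <<'E'
from h import *
ps=[snap('scene','s6.png'),snap('top')]
print(bot.observe()['position'])
print(locate('yellow_sieve',np.array([.459,.105]),ps,.215))
cv2.imwrite('pics/s6.png',cv2.resize(ps[0]['img'][20:220,240:440,::-1],None,fx=3,fy=3))
E
```

```text
position: [0.6613, -0.0061, 0.2915]
tool_rot: [3.139, 0.0, 1.571]
force: [1.0, -0.4, -0.2]
grip_width: 0.0596
finger_force: 43.6
clock: 22.4
position: [0.4592, 0.1053, 0.3082]
tool_rot: [3.14, 0.0, 1.57]
force: [-0.4, -0.7, -2.2]
grip_width: 0.0598
finger_force: 43.6
[0.45914137 0.10526053 0.30782085]
[([0.4611, 0.1032], np.float64(0.303))]
```

View pics/s6.png

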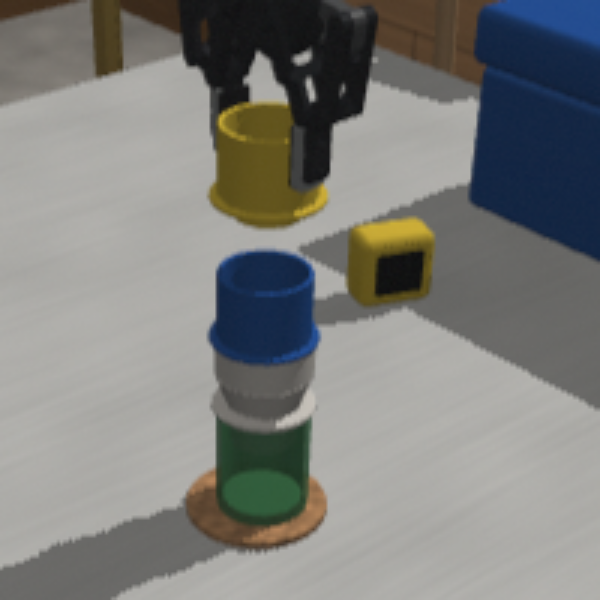

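Yellow (crop 268,165) lines up with blue (265,305), allowing for perspective. Lowering now.

```bash
J="python3 -m jog"; $J '[[[0,0,18,0,0,0,0],[0,0,14,0,0,0,0],[0,0,8,0,0,0,0],[0,0,4,0,0,0,0],[0,0,0,0,0,0,0]]]'; $J '[[[0,0,0.8,0,0,0,0],[0,0,0,0,0,0,0]]]'|sed -n 2,4p;$J '[[[0,0,0.6,0,0,0,0],[0,0,0,0,0,0,0]]]'|sed -n 2,4p
```

```text
clock: 23.1
position: [0.4584, 0.1058, 0.2636]
tool_rot: [-3.141, -0.0, 1.571]
force: [-0.3, -0.1, -0.2]
grip_width: 0.0596
finger_force: 43.7
position: [0.4585, 0.1059, 0.2634]
tool_rot: [3.141, -0.0, 1.571]
force: [-0.2, 0.7, -0.9]
position: [0.4584, 0.1058, 0.2626]
tool_rot: [3.141, -0.0, 1.571]
force: [0.7, -0.2, -0.6]
```

```bash
J="python3 -m jog"; $J '[[[0,0,0.6,0,0,0,0],[0,0,0,0,0,0,0]]]'|sed -n 2,4p;$J '[[[0,0,0.5,0,0,0,0],[0,0,0,0,0,0,0]]]'|sed -n 2,4p;$J '[[[0,0,0.3,0,0,0,0],[0,0,0,0,0,0,0]]]'|sed -n 2,4p
```

```text
position: [0.4583, 0.1058, 0.2618]
tool_rot: [3.142, 0.0, 1.571]
force: [-0.2, -0.7, 0.3]
position: [0.4583, 0.1058, 0.2613]
tool_rot: [-3.142, 0.0, 1.571]
force: [0.3, -0.6, -1.1]
position: [0.4583, 0.1058, 0.261]
tool_rot: [-3.142, -0.0, 1.571]
force: [-0.4, -0.3, -0.4]
```

Within about 0.5 mm of home, so I'll release and retreat.

```bash
J="python3 -m jog"; $J '[[[0,0,0.3,0,0,0,0],[0,0,0,0,0,0,0.85],[0,0,0,0,0,0,1],[0,0,0,0,0,0,1]]]'|sed -n 2,6p; $J '[[[0,0,-15,0,0,0,1],[0,0,-35,0,0,0,1],[0,0,-35,0,0,0,1],[-20,20,0,0,0,0,1],[-35,25,0,0,0,0,1]]]'|sed -n 2p; $J '[[[-35,25,0,0,0,0,1],[-35,25,0,0,0,0,1],[-20,15,0,0,0,0,1],[0,0,0,0,0,0,1],[0,0,0,0,0,0,1]]]';python3 - <<'E'
from h import *
ps=[snap('scene','s7.png'),snap('top')]
cv2.imwrite('pics/s7.png',cv2.resize(ps[0]['img'][20:260,180:440,::-1],None,fx=2.5,fy=2.5))
print(locate('yellow_sieve',np.array([.459,.105]),ps,.166))
E
```

```text
position: [0.4583, 0.1058, 0.2607]
tool_rot: [-3.142, -0.0, 1.571]
force: [0.6, -0.4, 0.7]
grip_width: 0.0855
finger_force: 0.0
position: [0.5038, 0.0519, 0.3472]
clock: 25.5
position: [0.5682, -0.0393, 0.3454]
tool_rot: [-3.141, -0.0, 1.57]
force: [-0.3, 0.9, 1.1]
grip_width: 0.0856
finger_force: 0.0
[([0.4584, 0.1054], np.float64(0.411)), ([0.4577, 0.1057], np.float64(0.776)), ([0.4586, 0.1056], np.float64(0.036))]
```

View pics/s7.png

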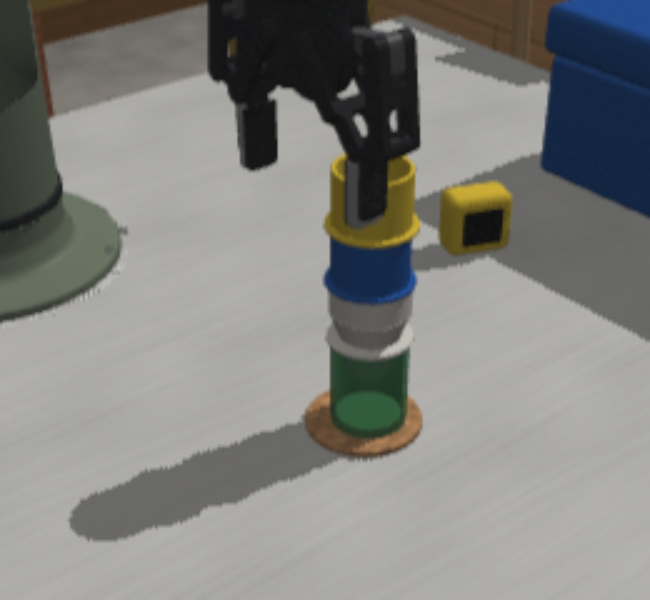

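The picture shows the whole stack upright and seated (crop column 370, yellow at row 200 down to the jar at 385). The gripper is clear in front of it, so I'm handing in.

```bash
python3 -c "
from workcell import bot
print(bot.job_done())"
```

```text
the job is handed in; nothing more can be done
None
```

The job is handed in at about 25.6 s with the stack (green jar on the mat, funnel, blue sieve, yellow sieve) upright, seated and released in the last picture; the amber jar and chuck key were not touched, and no verdict was returned.

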